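# Clamp the enlarging lens into the lens stage

### The job

Mount the enlarging lens: lay its square board flat on the lens stage, between the fixed steel lip and the two open claws, and let go. Then take the yellow flat-blade screwdriver and turn both slotted brass screws clockwise until tight, about a quarter turn, so that the claws push the board home under the lip and grip it; work the screws with the screwdriver only, keeping the fingers off the stage. Finally stand the screwdriver back in a hole of the tool block, and leave everything else where it stands.

Things in the scene. Friction and masses are not known exactly. Their poses are not given: they have to be found in the camera images.
- stage: The enlarger's lens stage: dark cast plate, face up, fixed to the worktop, x -102..64, y -72..72 mm; its flat top (the seat) is 19 mm above the worktop. Origin: on the worktop under the board's final centre; z up; lip at +x, claws and screws at -x. Two side stops near the lip, 6 mm high, inner faces at y = +-45 mm. Behind the lip (x to 108 mm) a focusing carriage with a black knob, 44 mm high.
- seat (a point): Middle of the seat surface, 19 mm above the stage's origin, same axes, in the black light opening. The 84 mm board goes down between the lip's overhang (x = +40.5 mm) and the claws' beaks (x = -51.9 mm at screw angle 0, 7.64 mm more per radian): set its centre midway, about x = -5 mm, edges along the stage's axes. The claws then push it to x = 0.
- lip (a point): Middle of the top edge of the stop face of the fixed steel lip (100 mm long, along the stage's y), at x = +42 mm, 25.5 mm above the worktop. Above this the lip overhangs 1.5 mm towards the claws, up to its top at 30.5 mm; the 5 mm board slides under with 1.5 mm to spare.
- claw_l: Steel claw at y = +36 mm of the stage, 46 mm long, 26 mm wide, top 29 mm above the worktop. Origin: middle of its front (+x) face at seat height, which pushes the board's edge; from 25.5 mm up a beak overhangs 1.5 mm. Driven by its screw only, it slides to the stage's +x, 12 mm in a quarter turn; it begins to press the board on the lip at about 1.49 rad.
- claw_r: The same claw at y = -36 mm of the stage.
- screw_l (a joint): Turn of the brass screw of claw_l, rad: 0 claw fully open, grows clockwise seen from above, hard stop at 1.571 (quarter turn). Stiff (0.1 N m); from about 1.49, with the board in place, it tightens to 0.2 N m or more. It stays where it is left, springing back by 0.03 at most.
- screw_r (a joint): The same for the screw of claw_r.
- slot_l (a point): Centre of the top of the brass screw head of claw_l, 36 mm above the worktop, at x = -76, y = +36 mm of the stage (it does not slide). Head 26 mm across, with a straight slot right across along this point's x axis, 5 mm wide (7.4 mm at its bevelled mouth), 6 mm deep. The point turns with the screw: slot along the stage's y at 0, along its x at the stop. Its z is up.
- slot_r (a point): The same on the screw of claw_r, at x = -76, y = -36 mm of the stage.
- lens_board: Enlarging lens on its board: grey-painted plate 84 x 84 x 5 mm, black lens in the middle, upright. Origin: centre of the underside, z up, x and y along the plate's edges (any quarter turn fits alike). Grasp the barrel: 46 mm in diameter from 16 to 42 mm above the underside; top at 43 mm. About 0.2 kg.
- driver: Stubby screwdriver, yellow handle, standing blade down in a hole of the tool block, turned anyhow. Origin: on its axis at the handle's underside, which rests on the block's top; z up. Handle: 26 mm round collar to z = 6 mm, hexagon 26 mm across flats from z = 14 to 66 mm, top 75 mm; flats face this body's y and +-60 degrees from it. Below: 15 mm bolster to z = -9 mm, 8 mm shaft, blade. 0.09 kg.
- blade_tip (a point): Middle of the end of the flat blade, 50 mm below driver's origin, same axes: the blade is 14 mm wide (along x) and 3 mm thick (along y).
- tool_block: Wooden tool block, fixed, 46 x 156 x 60 mm (x, y, z), origin at the centre of its underside. Three round vertical holes, 21 mm wide and 56 mm deep, at y = -50, 0 and +50 mm on x = 0. Two hold screwdrivers; the middle one is empty.
- driver2: Other screwdriver, red hexagonal handle 22 mm across flats, pointed cross tip, standing in another hole of the block, same length and origin as driver. Not for this job: leave it.
- dropper_bottle: Brown dropper bottle, 29 mm wide, 101 mm high; a bystander. Origin: centre of its underside, as for all bystanders.
- loupe: Black film loupe, 47 mm wide, 42 mm high; a bystander that looks like the lens but has no board.
- film_can1: Dark film can with a grey lid, 34 mm wide, 56 mm high; a bystander.
- film_can2: White film can with a black lid, 34 mm wide, 56 mm high; a bystander.
- tweezers: Steel tweezers lying flat, 114 mm long along y, 7 mm high; a bystander.
- marker1: White marker with a black cap lying flat, 130 mm long along y, 22 mm high; a bystander.
- blower: Dark rubber blower, 58 mm wide, 112 mm high, standing; a bystander.
Things that resemble listed ones, but are neither listed nor needed, are in the scene too. Of the things that look like the driver, the smaller one is meant.

How it is judged:
By the outcome, as a careful person would: the job done as asked, in the order asked, and still so for the second after the job is handed in, with the robot touching nothing.
It also fails if it takes over 72 s, if anything falls off the work surface, if the arm or the gripper's body presses on something with over 40 N, if the wrist force passes 120 N, or if a joint passes its speed limit or range.

### The arm

A 6-joint arm with a two-finger parallel gripper is mounted at the origin on a cart in front of the work surface, level with it; the furniture and walls round the work are solid. World frame = base frame: x ahead of the robot, y to its left, z up, the work surface at z = 0. Lengths are in m, angles in rad, forces in N, time in s.
With the tool pointing down it reaches from about 0.275 to 0.825 m from the base axis. Payload 4.9 kg.
Tool frame: the origin (TCP) lies at the centre of the arm's flange, where the gripper is bolted on; the fingertips stand manip.tips_ahead ahead of it and the grasp point (between the pads) lies 155 mm ahead of it (manip.tips_ahead is the distance from the TCP to the fingertips, in m); z points along the fingers, y is the line along which they close (so a half turn about z gives the same grasp; the last joint's range is limited). The gripper opens to 85 mm and grips with 20 to 120 N. Pads are 22 mm wide; open, the fingers measure 114 mm over their backs; the gripper's body (76 mm by 85 mm) begins 54 mm behind the grasp point. The pads swing forward as they close: fully open they stand 13 mm farther back than shut.
Start: joints at [1.044, 0.326, -0.193, 1.052, 0, 1.437], TCP at [0.211, 0.508, 0.405] pointing down, gripper open.
Joint ranges: [-2.65, 2.65], [-0.97, 1.79], [-1.3, 1.35], [-1.93, 2.1], [-1.47, 1.37], [-3.14, 3.14]. Speed limits (rad/s): [2.57, 2.57, 3.14, 3.14, 3.14, 3.14].

### API

Orientations are given as a unit quaternion [w, x, y, z].
In Python, from plant import manip, viewer gives the robot as it stands.
- The arm moves only by the tool jog_arm, never from a script. Its arguments are lists of equal length, an entry for each row: "translation": the shift along the tool's x, y, z in cm, a list of three; "angular": the turn, a rotation vector about the tool's x, y, z in degrees, a list of three; "grip": the closure, from 0 (fully open) to 1 (shut). A call has exactly 5 rows; each row is the pose to reach, as a shift and turn from the pose commanded when the call began, along the tool's axes at that moment; what a row does not reach only later rows make up. A row lasts 1/10 s, in which the tool goes at most 50 mm and 8.59 degrees, less where a joint would pass 70% of its speed; a pose out of reach is approached as far as the arm can. A call with a gripper value outside its range is refused whole. The fingers move at their own pace and stop on an object; "force" is the grip in N (left out, the last holds). Time passes only in rows, so rows that repeat a pose let the fingers close, or fill a call up. It gives the time, the measured TCP pose, the force, the opening and the grip force at its end, in the units of the state.
- manip.observe(): the state, without advancing time (a new reading comes with each control period).
- viewer.read_camera(name): name is "side" or "top"; returns the picture (480x640x3 uint8, blue, green, red); there is no depth.
- viewer.calibration(name): a dict with "K" (3x3 intrinsics, pixels), "distortion" ([k1, k2, p1, p2, k3] as OpenCV has them; the pictures are not rectified), "extrinsics" (4x4, takes a point from camera to world coordinates). Camera axes: x right, y up, looking along -z (the intrinsics and any distortion apply to the point x, -y, -z); pixel columns grow to the right and rows downward; lengths in m; the calibration is good to about 2 mm. A picture is of the moment at which its call begins. calibration takes no time and is no camera call.
- manip.hand_in(): hands the job in; it is judged then, once.
The state is a dict: "t": time; "joints": joint angles; "joint_velocities": joint speeds; "joint_efforts": joint torques, N m; "tcp_pos": TCP position; "tool_rot": TCP orientation; "contact_force": force on the tool from outside, world axes, zero at the start; "wrist_torque": the same for the moment, N m; "width": finger opening in m; "grip_force": force on a finger pad.
Only numpy, scipy, OpenCV 4.12 (cv2) and the standard library are available. Lean on these libraries where they do the work, as an engineer would, in place of code of your own. Each camera call takes 0.05 s, during which the arm holds its last target. There are 200 camera calls.

## Working session

There is one attempt and no reset: what is moved stays moved. The work goes in short steps, Python scripts to look and compute and a tool call to move; the robot and the scene stay as the last step left them, time stands still between calls to the robot, and variables do not carry over. Pictures are saved under pics/ and viewed, at most 10 in all, crops included, and the job is handed in when it is done.

Besides the shell and the picture viewer there is one more tool, called after "Request:" by a JSON object that holds its "fn" and its "kwargs". jog_arm: Moves the arm, as the interface text tells. Its arguments: {"type":"object","properties":{"translation":{"type":"array"},"angular":{"type":"array"},"grip":{"type":"array"},"force":{"type":"number"}},"required":["translation","angular","grip"]}

```bash
ls; mkdir -p pics
python3 - <<'E'
from plant import manip, viewer
import cv2
for n in("top","side"):
    im=viewer.read_camera(n); cv2.imwrite(f"pics/{n}0.png",im); c=viewer.calibration(n)
    print(n,c["K"],c["distortion"],c["extrinsics"])
print(manip.tips_ahead, manip.observe())
E
```

```text
pics
top [[463.89127219   0.         322.47115917]
 [  0.         463.89127219 238.64861825]
 [  0.           0.           1.        ]] [-0.1057646  0.         0.         0.         0.       ] [[-6.70399982e-02  9.71525988e-01 -2.27250728e-01  3.14319873e-01]
 [-9.97750287e-01 -6.52922269e-02  1.52082337e-02 -9.13948370e-02]
 [-6.25118255e-05  2.27759039e-01  9.73717524e-01  1.07222231e+00]
 [ 0.00000000e+00  0.00000000e+00  0.00000000e+00  1.00000000e+00]]
side [[451.43711046   0.         323.21212328]
 [  0.         451.43711046 240.14199831]
 [  0.           0.           1.        ]] [-0.00074023  0.          0.          0.          0.        ] [[-0.92020629  0.25624205 -0.29590607  0.22107908]
 [-0.39121917 -0.57703117  0.71692579  0.73910298]
 [ 0.0129595   0.77548374  0.63123452  0.78996903]
 [ 0.          0.          0.          1.        ]]
0.1734 {'t': 0.1, 'joints': array([ 1.04378107e+00,  3.26872233e-01, -1.93515225e-01,  1.05198745e+00,
        8.00241899e-06,  1.43657579e+00]), 'joint_velocities': array([-0.00040869, -0.00105108,  0.00182768,  0.00082324,  0.00101817,
       -0.00013661]), 'joint_efforts': array([ 6.59742818e-04, -4.44237864e+01,  2.63038158e+01,  7.88198027e-03,
       -9.98040878e-05, -8.01928337e-06]), 'tcp_pos': array([0.21039053, 0.5078858 , 0.40396668]), 'tool_rot': array([-2.60009288e-04,  1.95137165e-01,  9.80775644e-01, -7.45243284e-04]), 'contact_force': array([-0.80009849, -0.45838709, -0.06252804]), 'wrist_torque': array([-0.03030289, -0.02180192, -0.00873144]), 'grip_force': 0.0, 'width': 0.0854290396345849}
```

View pics/top0.png

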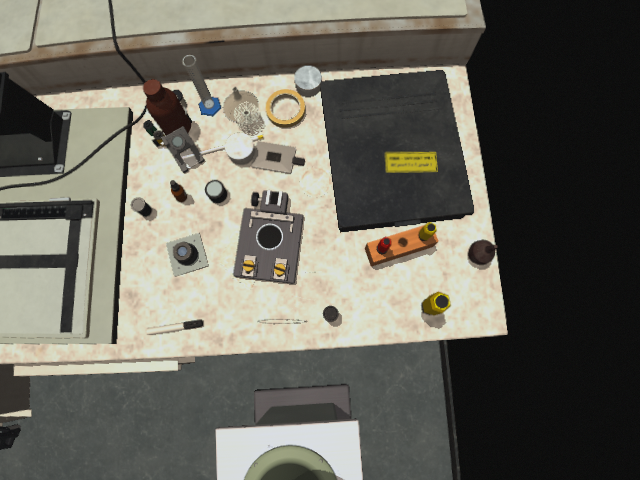

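View pics/side0.png

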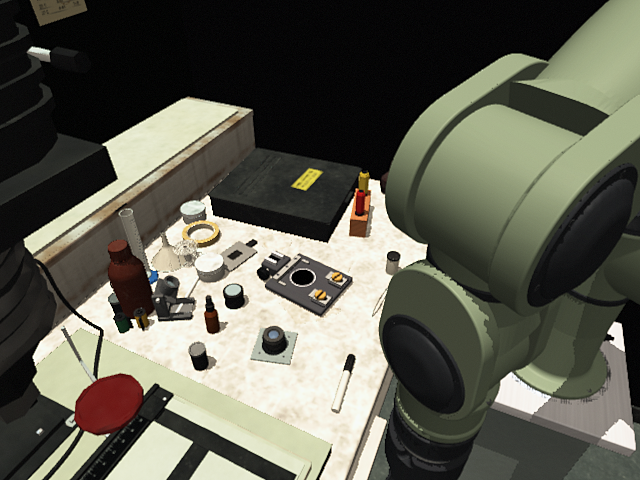

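Top view: lens board at (185,253), stage at (268,243), tool block at (402,244) with red (384,244) and yellow (428,231) drivers. A large yellow object stands alone at (435,303). Loupe at (216,190).
Lookalikes:
- driver: (428,231) in the block vs the bigger yellow one at (435,303). I choose the one in the block.
- lens: (185,252) on its board vs the loupe at (216,190). I choose the one on the board.

```bash
cat > h.py <<'E'
import numpy as np, cv2
from plant import manip, viewer
from scipy.spatial.transform import Rotation as R
def pt(name,px,z):
    c=viewer.calibration(name);K=np.array(c["K"]);E=np.array(c["extrinsics"])
    u=cv2.undistortPoints(np.array(px,float).reshape(-1,1,2),K,np.array(c["distortion"]))[:,0]
    d=np.c_[u[:,0],-u[:,1],-np.ones(len(u))]@E[:3,:3].T;o=E[:3,3]
    return o+d*((np.broadcast_to(z,len(u))-o[2])/d[:,2])[:,None]
def px(name,P):
    c=viewer.calibration(name);K=np.array(c["K"]);E=np.array(c["extrinsics"])
    p=(np.atleast_2d(P)-E[:3,3])@E[:3,:3]*[1,-1,-1]
    return cv2.projectPoints(p,np.zeros(3),np.zeros(3),K,np.array(c["distortion"]))[0][:,0]
def crop(im,x0,y0,w,h,s):
    a=cv2.resize(im[y0:y0+h,x0:x0+w],None,fx=s,fy=s,interpolation=cv2.INTER_CUBIC)
    for x in range(x0-x0%-10,x0+w,10):
        cv2.line(a,((x-x0)*s,0),((x-x0)*s,8),(0,0,255),1);cv2.putText(a,str(x),((x-x0)*s,18),0,.33,(0,0,255))
    for y in range(y0-y0%-10,y0+h,10):
        cv2.line(a,(0,(y-y0)*s),(8,(y-y0)*s),(0,0,255),1);cv2.putText(a,str(y),(9,(y-y0)*s+4),0,.33,(0,0,255))
    return a
def tcp():
    s=manip.observe();q=s["tool_rot"];return s["tcp_pos"],R.from_quat([q[1],q[2],q[3],q[0]]),s
E
python3 - <<'E'
from h import *
im=cv2.imread("pics/top0.png")
cv2.imwrite("pics/c1.png",crop(im,160,183,160,105,5))
a=crop(im,355,215,100,55,8)
cv2.imwrite("pics/c2.png",a)
E
```

```text
(no output)
```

View pics/c1.png

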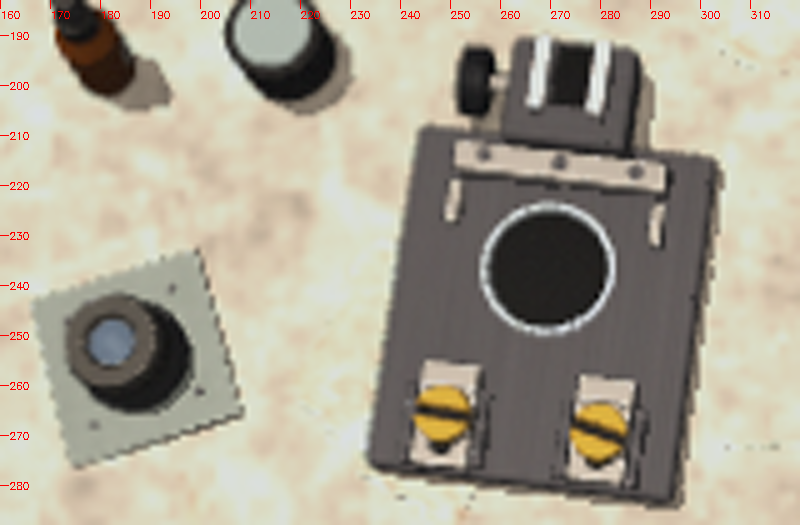

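View pics/c2.png

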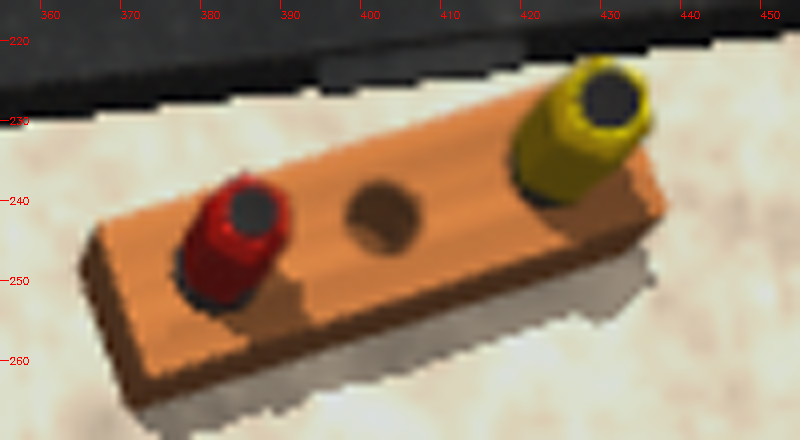

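c1: board corners at crop px (33,300), (197,250), (243,413) and (78,467). Screw heads at crop px (441,413) and (599,432), stage corners clear. c2: the yellow driver is the smaller handle, top cap at crop px (608,97); the middle hole is at crop px (383,218). This confirms the choice.

```bash
cat > fit.py <<'E'
from h import *
from scipy.optimize import least_squares
def c1(l): return np.array(l,float)/5+[160,183]-.4
def c2(l): return np.array(l,float)/8+[355,215]-.44
def T(p,P): 
    c,s=np.cos(p[2]),np.sin(p[2]);P=np.atleast_2d(P).astype(float)
    return np.c_[p[0]+c*P[:,0]-s*P[:,1],p[1]+s*P[:,0]+c*P[:,1],P[:,2]]
def fit(P,q,p0,name="top"):
    r=least_squares(lambda p:(px(name,T(p,P))-q).ravel(),p0);return r.x,r.fun.reshape(-1,2)
SP=np.array([[64,72,19],[64,-72,19],[-102,-72,19],[-102,72,19],[-76,36,36],[-76,-36,36]])/1e3
Sq=c1([[425,127],[717,160],[677,507],[370,465],[441,413],[599,432]])
BP=np.array([[42,42,5],[42,-42,5],[-42,-42,5],[-42,42,5]])/1e3
Bq=c1([[33,300],[197,250],[243,413],[78,467]])
KP=np.array([[-23,78,60],[-23,-78,60],[23,78,60],[0,0,60]])/1e3
Kq=c2([[147,378],[665,210],[98,228],[383,218]])
E
python3 - <<'E'
from fit import *
np.set_printoptions(precision=4,suppress=True)
s,r=fit(SP,Sq,[.4,0,0]);print("stage",s,r.round(1).tolist())
b,r=fit(BP,Bq,[.4,.2,.2]);print("board",b,r.round(1).tolist())
k,r=fit(KP,Kq,[.4,-.3,.2]);print("block",k,r.round(1).tolist())
print("lens top",pt("top",c1([[111,343]]),.043))
d=pt("top",c2([[608,97]]),.135);print("driver top",d, "holes",T(k,[[0,-.05,.06],[0,0,.06]]))
for a,bb in(([415,408],[470,418]),([573,424],[627,442])):
    P=pt("top",c1([a,bb]),.036);v=P[0]-P[1];print("slot rel stage y, cw",-(np.arctan2(v[1],v[0])-np.pi/2-s[2]))
print(pt("top",c1([[441,413],[599,432]]),.036), T(s,[[-.076,.036,0],[-.076,-.036,0]]))
side=cv2.imread("pics/side0.png");top=cv2.imread("pics/top0.png")
A=crop(side,245,248,115,120,5)
HO=np.c_[13*np.cos(np.arange(12)*np.pi/6),13*np.sin(np.arange(12)*np.pi/6)]/1e3
for P,p in((SP,s),(BP,b)):
    for u in px("side",T(p,P)): cv2.drawMarker(A,tuple(int(v) for v in (u-[245,248]+.5)*5),(0,255,0),1,12)
M=np.zeros((600,780,3),np.uint8);M[:,:575]=A
M[:200,578:778]=cv2.resize(top[218:243,415:440],(200,200),interpolation=cv2.INTER_CUBIC)
M[205:565,578:778]=cv2.resize(side[165:210,352:377],(200,360),interpolation=cv2.INTER_CUBIC)
cv2.imwrite("pics/m1.png",M)
E
```

```text
stage [ 0.5727  0.0146 -0.1874] [[-0.7, -0.7], [0.9, -0.4], [-0.4, -0.3], [-1.0, 0.4], [0.7, 0.4], [0.5, 0.4]]
board [0.5478 0.2141 0.254 ] [[-0.2, 0.4], [0.5, -0.4], [0.4, -0.1], [-0.7, 0.1]]
block [ 0.5313 -0.2856  0.2479] [[0.2, 0.2], [0.4, -0.0], [-0.5, -0.2], [-0.1, -0.0]]
lens top [[0.5467 0.2155 0.043 ]]
driver top [[ 0.5436 -0.3342  0.135 ]] holes [[ 0.5435 -0.3341  0.06  ]
 [ 0.5313 -0.2856  0.06  ]]
slot rel stage y, cw 0.058043568795054234
slot rel stage y, cw 0.20143528315947368
[[ 0.5057  0.0657  0.036 ]
 [ 0.4923 -0.0056  0.036 ]] [[ 0.5047  0.0641  0.    ]
 [ 0.4913 -0.0066  0.    ]]
```

View pics/m1.png

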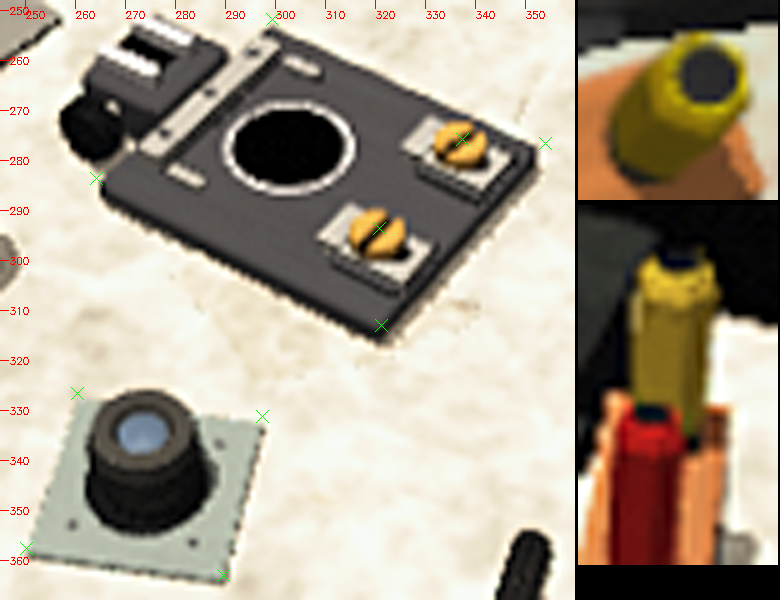

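Side overlay: fitted points sit about 1.3 px above the true features, which matches the quoted calibration bias, and both objects shift alike. The driver's hexagon isn't clearly readable yet. I'll fit both cameras jointly and plan the board pick.

```bash
cat >> fit.py <<'E'
def s1(l): return np.array(l,float)/5+[245,248]-.4
def fit2(P,q,P2,q2,p0):
    r=least_squares(lambda p:np.r_[(px("top",T(p,P))-q).ravel(),(px("side",T(p,P2))-q2).ravel()],p0);return r.x
def plan(x,y,z,phi):
    "phi: world angle of tool y (deg); prints shift cm, turn deg in tool axes"
    p,r,s=tcp();m=r.as_matrix();f=np.deg2rad(phi)
    yv=np.array([np.cos(f),np.sin(f),0]);zv=np.array([0,0,-1.]);g=np.c_[np.cross(yv,zv),yv,zv]
    best=R.from_matrix(m.T@g).as_rotvec(degrees=True)
    print("shift",(m.T@(np.array([x,y,z])-p)*100).round(2),"turn",best.round(2),"t",round(s["t"],2),"pos",p.round(4),"phi",np.rad2deg(np.arctan2(m[1,1],m[0,1])).round(2),"tilt",np.rad2deg(np.arccos(-m[2,2])).round(2),"j6",s["joints"][5].round(2))
E
python3 - <<'E'
from fit import *
s=fit2(SP,Sq,SP[4:],s1([[460,145],[376,235]]),[.57,0,-.19])
b=fit2(BP,Bq,BP[[1,0,3,2]],s1([[265,425],[80,400],[28,555],[228,582]])[[1,0,3,2]][[0,1,2,3]],[.55,.21,.25]) if 0 else None
print("stage",s, "side px res",px("side",T(s,SP[4:]))-s1([[460,145],[376,235]]))
b,_=fit(BP,Bq,[.55,.21,.25]); print(px("side",T(b,BP))-245)
u=px("side",T(b,BP));obs=s1([[80,400],[265,425],[228,582],[28,555]])
i=[int(np.argmin(((obs-v)**2).sum(1))) for v in u];print(i)
b=fit2(BP,Bq,BP,obs[i],b);print("board",b)
plan(b[0],b[1],.30,np.rad2deg(b[2])+90)
E
```

```text
stage [ 0.57289195  0.01560662 -0.16669602] side px res [[-15.90417176  16.51935769]
 [ 17.04474746 -19.46337069]]
[[  4.7303358  112.18892785]
 [ 15.00767303  81.18173735]
 [ 52.08028699  85.87473431]
 [ 44.27083119 117.50434334]]
[3, 0, 1, 2]
board [0.54632792 0.21536991 0.25406821]
shift [-42.23 -14.15  10.41] turn [ -0.08  -0.04 -37.06] t 0.1 pos [0.2104 0.5079 0.404 ] phi 67.49 tilt 0.09 j6 1.44
```

Request:
{"fn": "jog_arm", "kwargs": {"translation": [[-4.5, -1.5, 1.1], [-9, -3, 2.2], [-13.5, -4.5, 3.3], [-18, -6, 4.4], [-22.5, -7.5, 5.5]], "angular": [[0, 0, -7], [0, 0, -14], [0, 0, -21], [0, 0, -28], [0, 0, -37]], "grip": [0, 0, 0, 0, 0]}}

```text
t: 0.6
tcp_pos: [0.388, 0.3537, 0.3498]
tool_rot: [-0.0, -0.119, 0.993, -0.0]
contact_force: [1.1, 1.1, 0.3]
width: 0.0854
grip_force: 0.0
```

Run:
```python
from fit import *
s=fit2(SP,Sq,SP[[5,4]],s1([[460,145],[376,235]]),[.57,0,-.19])
print("stage",s, "side px res",px("side",T(s,SP[[5,4]]))-s1([[460,145],[376,235]]))
plan(.5463,.2154,.30,104.5)
```

```text
stage [ 0.57266145  0.01512586 -0.18987633] side px res [[ 0.31481822 -1.01082231]
 [ 0.34789854 -1.2782342 ]]
shift [-12.11 -17.19   4.98] turn [-0.02 -0.03 -0.81] t 0.6 pos [0.388  0.3537 0.3498] phi 103.69 tilt 0.03 j6 0.36
```

Request:
{"fn": "jog_arm", "kwargs": {"translation": [[-3, -4.3, 1.2], [-6, -8.6, 2.5], [-9, -12.9, 3.7], [-12.1, -17.2, 5], [-12.1, -17.2, 5]], "angular": [[0, 0, -0.8], [0, 0, -0.8], [0, 0, -0.8], [0, 0, -0.8], [0, 0, -0.8]], "grip": [0, 0, 0, 0, 0]}}

```text
t: 1.1
tcp_pos: [0.547, 0.2128, 0.299]
tool_rot: [-0.0, -0.121, 0.993, -0.001]
contact_force: [-0.8, 0.2, 0.2]
width: 0.0854
grip_force: 0.0
```

Run:
```python
from fit import *
plan(.5463,.2154,.183,104.5)
```

```text
shift [ 0.    0.28 11.59] turn [-0.06 -0.03 -0.58] t 1.1 pos [0.547  0.2128 0.299 ] phi 103.92 tilt 0.07 j6 0.0
```

Request:
{"fn": "jog_arm", "kwargs": {"translation": [[0, 0.2, 4], [0, 0.2, 8], [0, 0.2, 11.5], [0, 0.2, 11.5], [0, 0.2, 11.5]], "angular": [[0, 0, -0.5], [0, 0, -0.5], [0, 0, -0.5], [0, 0, -0.5], [0, 0, -0.5]], "grip": [0, 0, 0, 0, 0]}}

```text
t: 1.6
tcp_pos: [0.5434, 0.2183, 0.1856]
tool_rot: [-0.001, -0.128, 0.992, -0.0]
contact_force: [1.4, 0.9, 0.3]
width: 0.0855
grip_force: 0.0
```

Request:
{"fn": "jog_arm", "kwargs": {"translation": [[0, 0, 0], [0, 0, 0], [0, 0, 0], [0, 0, 0], [0, 0, 0]], "angular": [[0, 0, 0], [0, 0, 0], [0, 0, 0], [0, 0, 0], [0, 0, 0]], "grip": [0.3, 0.6, 0.6, 0.6, 0.6], "force": 40}}

```text
t: 2.1
tcp_pos: [0.5448, 0.2183, 0.1877]
tool_rot: [0.002, -0.128, 0.992, 0.0]
contact_force: [-1.6, -0.8, 6.3]
width: 0.045
grip_force: 40.6
```

Run:
```python
from fit import *
plan(.5463,.2154,.183,104.5)
```

```text
shift [-0.07 -0.32  0.47] turn [-0.01  0.21  0.2 ] t 2.1 pos [0.5448 0.2183 0.1877] phi 104.7 tilt 0.21 j6 -0.0
```

Request:
{"fn": "jog_arm", "kwargs": {"translation": [[0, 0, -2], [0, 0, -5], [0, 0, -7], [0, 0, -7], [0, 0, -7]], "angular": [[0, 0, 0], [0, 0, 0], [0, 0, 0], [0, 0, 8], [0, 0, 16]], "grip": [0.6, 0.6, 0.6, 0.6, 0.6]}}

```text
t: 2.6
tcp_pos: [0.5443, 0.2182, 0.2574]
tool_rot: [0.001, 0.014, 1.0, 0.0]
contact_force: [-0.1, -0.7, -2.7]
width: 0.0452
grip_force: 41.4
```

Run:
```python
from fit import *
plan(.5663,.0161,.255,79.3)
print(manip.observe()["contact_force"],manip.observe()["width"])
```

```text
shift [ -2.78 -20.14   0.23] turn [0.06 0.15 9.07] t 2.6 pos [0.5443 0.2182 0.2574] phi 88.37 tilt 0.16 j6 0.28
[-0.0894076  -0.74116858 -2.71993132] 0.045177512119869576
```

Request:
{"fn": "jog_arm", "kwargs": {"translation": [[-0.7, -5, 0.2], [-1.4, -10, 0.2], [-2.1, -15, 0.2], [-2.8, -20.1, 0.2], [-2.8, -20.1, 0.2]], "angular": [[0, 0, 3], [0, 0, 6], [0, 0, 9], [0, 0, 9], [0, 0, 9]], "grip": [0.6, 0.6, 0.6, 0.6, 0.6]}}

```text
t: 3.1
tcp_pos: [0.5682, 0.0111, 0.2545]
tool_rot: [0.001, 0.094, 0.996, -0.001]
contact_force: [-0.5, 0.8, -2.1]
width: 0.0452
grip_force: 41.9
```

Request:
{"fn": "jog_arm", "kwargs": {"translation": [[0, 0, 1], [0, 0, 2], [0, 0, 2.3], [0, 0, 2.3], [0, 0, 2.3]], "angular": [[0, 0, 0], [0, 0, 0], [0, 0, 0], [0, 0, 0], [0, 0, 0]], "grip": [0.6, 0.6, 0.6, 0.6, 0.6]}}

```text
t: 3.6
tcp_pos: [0.5672, 0.0176, 0.2303]
tool_rot: [-0.0, 0.089, 0.996, 0.0]
contact_force: [0.1, 0.9, -2.1]
width: 0.0453
grip_force: 41.9
```

Run:
```python
from fit import *
plan(.5663,.0161,.2067,79.3)
A=crop(viewer.read_camera("side"),245,235,130,95,6)
t=crop(viewer.read_camera("top"),220,180,100,110,5)
cv2.imwrite("pics/p2.png",A);cv2.imwrite("pics/p2t.png",t)
```

```text
shift [ 0.06 -0.16  2.36] turn [-0.   -0.04  0.5 ] t 3.6 pos [0.5672 0.0176 0.2303] phi 79.8 tilt 0.04 j6 0.08
```

View pics/p2.png

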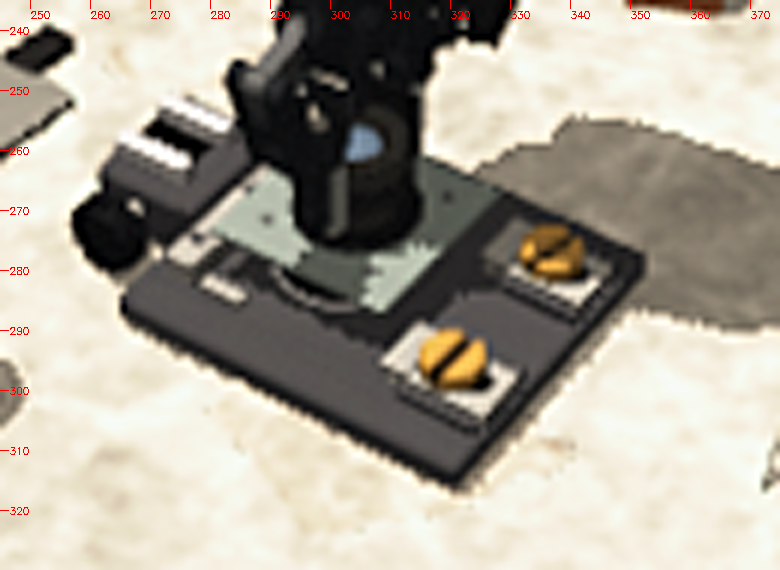

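Side view: the board hovers over the stage, near corner at crop px (378,311) and right corner at (512,185). Screw heads at crop px (452,358) and (551,250). Checking the board relative to the stage in this one camera.

Run:
```python
from fit import *
f=lambda l:np.array(l,float)/6+[245,235]-.42
# stage from side only: screws + 3 corners
q=f([[452,358],[551,250],[643,258],[458,485],[123,308]])
P=np.array([[-76,36,36],[-76,-36,36],[-102,-72,19],[-102,72,19],[64,72,19]])/1e3
s,r=fit(P,q,[.57,.015,-.19],"side");print(s,r.round(1).tolist())
W=pt("side",f([[378,311],[512,185]]),.0476)
c,sn=np.cos(s[2]),np.sin(s[2])
for w in W: d=w[:2]-s[:2];print("stage coords",(c*d[0]+sn*d[1])*1e3,(-sn*d[0]+c*d[1])*1e3)
```

```text
[ 0.57150596  0.02108769 -0.16819661] [[0.3, 0.6], [0.1, 0.5], [1.2, -0.2], [0.3, -0.9], [-1.9, -0.3]]
stage coords -42.80955562912656 38.90084479424673
stage coords -47.74322373994098 -50.647111787464134
```

Run:
```python
from fit import *
f=lambda l:np.array(l,float)/6+[245,235]-.42
S=pt("side",f([[452,358],[551,250]]),.036);v=S[0]-S[1];print("screw vec",np.hypot(*v[:2]),np.arctan2(-v[0],v[1]))
yaw=-.19;c,sn=np.cos(yaw),np.sin(yaw)
o=S.mean(0)[:2]-np.array([c,sn])*-.076;print("origin side",o)
for w in pt("side",f([[378,311],[512,185]]),.0476): d=w[:2]-o;print("stage",(c*d[0]+sn*d[1])*1e3,(-sn*d[0]+c*d[1])*1e3)
# top cam: board+stage seen?
```

```text
screw vec 0.07213520961467842 -0.1763465503376915
origin side [0.57245287 0.01788919]
stage -45.181417494283075 40.92038485512238
stage -48.161618313210916 -48.71384974341983
```

View pics/p2t.png

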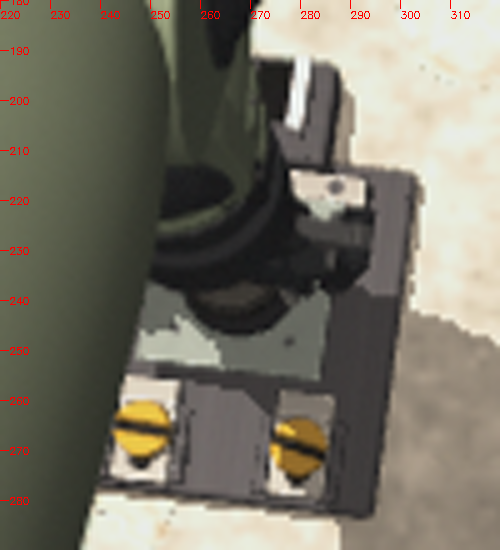

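Top view: the board's rear-right corner is at crop px (322,380) and its rear edge runs back to (140,360). Screws at crop px (141,429) and (299,446).

Run:
```python
from fit import *
f=lambda l:np.array(l,float)/5+[220,180]-.4
S=pt("top",f([[141,429],[299,446]]),.036);v=S[0]-S[1];print("screw vec",np.hypot(*v[:2]),np.arctan2(-v[0],v[1]))
yaw=-.19;c,sn=np.cos(yaw),np.sin(yaw)
o=S.mean(0)[:2]-np.array([c,sn])*-.076;print("origin top",o)
for w in pt("top",f([[322,380],[140,360]]),.0476): d=w[:2]-o;print("stage",(c*d[0]+sn*d[1])*1e3,(-sn*d[0]+c*d[1])*1e3)
```

```text
screw vec 0.07249172025104039 -0.1733531656324474
origin top [0.57366866 0.01570717]
stage -46.11422343807688 -43.56345151740676
stage -47.182290702910464 39.54538700175662
```

Request:
{"fn": "jog_arm", "kwargs": {"translation": [[0, 0.12, 0.8], [0, 0.12, 1.6], [0, 0.12, 2.2], [0, 0.12, 2.2], [0, 0.12, 2.2]], "angular": [[0, 0, 0], [0, 0, 0], [0, 0, 0], [0, 0, 0], [0, 0, 0]], "grip": [0.6, 0.6, 0.6, 0.6, 0.6]}}

```text
t: 4.2
tcp_pos: [0.5674, 0.0175, 0.2082]
tool_rot: [-0.0, 0.09, 0.996, -0.0]
contact_force: [-0.6, -0.0, -2.3]
width: 0.0452
grip_force: 42.1
```

Request:
{"fn": "jog_arm", "kwargs": {"translation": [[0, 0, 0.1], [0, 0, 0.15], [0, 0, 0.2], [0, 0, 0.2], [0, 0, 0.2]], "angular": [[0, 0, 0], [0, 0, 0], [0, 0, 0], [0, 0, 0], [0, 0, 0]], "grip": [0.6, 0.6, 0.6, 0.6, 0.6]}}

```text
t: 4.7
tcp_pos: [0.5676, 0.0176, 0.2068]
tool_rot: [0.0, 0.09, 0.996, -0.0]
contact_force: [-0.1, 0.3, -0.1]
width: 0.0451
grip_force: 42.3
```

Request:
{"fn": "jog_arm", "kwargs": {"translation": [[0, 0, 0], [0, 0, 0], [0, 0, 0], [0, 0, -1], [0, 0, -4]], "angular": [[0, 0, 0], [0, 0, 0], [0, 0, 0], [0, 0, 0], [0, 0, 0]], "grip": [0.3, 0, 0, 0, 0]}}

```text
t: 5.2
tcp_pos: [0.5661, 0.0177, 0.2451]
tool_rot: [-0.003, 0.09, 0.996, 0.0]
contact_force: [0.3, 0.1, 0.5]
width: 0.0852
grip_force: 0.0
```

Request:
{"fn": "jog_arm", "kwargs": {"translation": [[0, 0, -5], [0, 0, -10], [0, -5, -12], [0, -10, -12], [0, -15, -12]], "angular": [[0, 0, 0], [0, 0, 0], [0, 0, 0], [0, 0, 0], [0, 0, 0]], "grip": [0, 0, 0, 0, 0]}}

```text
t: 5.7
tcp_pos: [0.5413, -0.1275, 0.369]
tool_rot: [0.002, 0.089, 0.996, -0.001]
contact_force: [0.0, -0.1, -0.7]
width: 0.0855
grip_force: 0.0
```

Run:
```python
from fit import *
plan(.5435,-.334,.33,90)
im=viewer.read_camera("top");sd=viewer.read_camera("side")
a=cv2.resize(im[195:290,225:310],None,fx=5,fy=5,interpolation=cv2.INTER_CUBIC)
b=cv2.resize(sd[160:215,345:385],None,fx=8,fy=8,interpolation=cv2.INTER_CUBIC)
c=cv2.resize(sd[245:320,255:355],None,fx=3,fy=3,interpolation=cv2.INTER_CUBIC)
M=np.zeros((600,790,3),np.uint8);M[:475,:425]=a;M[:440,430:750]=b;cv2.imwrite("pics/p3.png",M)
cv2.imwrite("pics/top3.png",im);cv2.imwrite("pics/side3.png",sd)
```

```text
shift [ -3.86 -20.28   3.93] turn [ -0.07   0.22 -10.2 ] t 5.7 pos [ 0.5413 -0.1275  0.369 ] phi 79.8 tilt 0.23 j6 -0.19
```

View pics/p3.png

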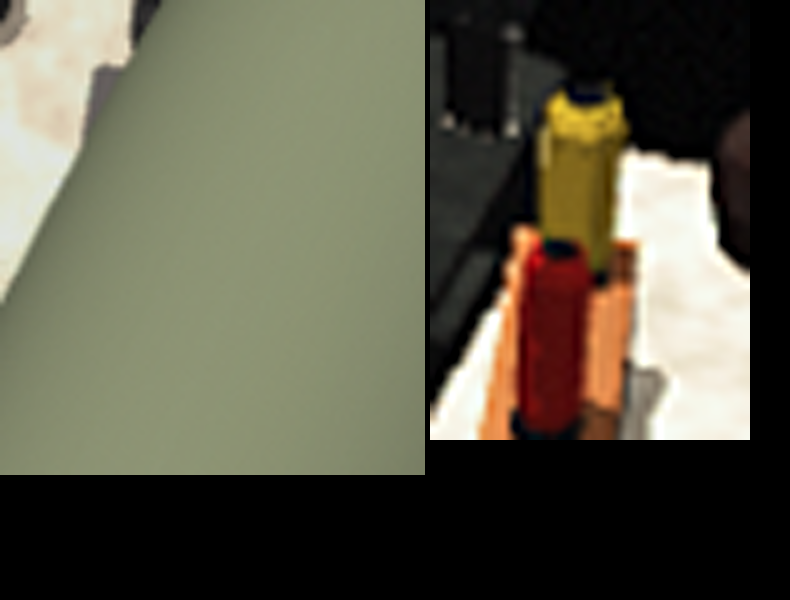

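Mosaic: the top view is blocked by the arm. The side view shows the yellow handle with one broad front face and a narrow darker face on its right, so I'll measure the hexagon numerically.

Run:
```python
from fit import *
# resample handle side-views: u = lateral mm offset perpendicular to view azimuth, averaged over z
for name,f in(("side","pics/side3.png"),("top","pics/top0.png"),("side","pics/side0.png")):
    im=cv2.imread(f).astype(np.float32);C=np.array(viewer.calibration(name)["extrinsics"])[:3,3]
    ax=np.array([.5437,-.3342]);d=C[:2]-ax;d/=np.hypot(*d);lat=np.array([-d[1],d[0]])  # lat: ccw from view dir
    print(name,"view az",np.rad2deg(np.arctan2(d[1],d[0])))
    us=np.arange(-20,20.1,1);zs=np.arange(.085,.122,.003)
    P=np.array([[*(ax+d*.012+lat*u/1e3),z] for z in zs for u in us]);q=px(name,P).astype(np.float32).reshape(len(zs),len(us),2)
    v=cv2.remap(im,q[...,0],q[...,1],cv2.INTER_CUBIC)
    print(" ".join(f"{int(u)}:{int(g[2])},{int(g[0])}" for u,g in zip(us,v.mean(0))))
```

```text
side view az 106.73009481942381
-20:23,16 -19:24,16 -18:21,16 -17:22,16 -16:29,16 -15:42,18 -14:61,22 -13:85,27 -12:107,32 -11:122,33 -10:129,30 -9:126,26 -8:123,25 -7:125,26 -6:128,27 -5:128,27 -4:128,27 -3:128,28 -2:128,28 -1:128,28 0:128,28 1:127,27 2:126,27 3:125,26 4:122,26 5:116,24 6:108,23 7:100,21 8:95,19 9:91,15 10:88,9 11:85,3 12:89,7 13:105,30 14:134,69 15:170,118 16:206,166 17:233,206 18:249,232 19:253,241 20:249,236
top view az 133.37142169949252
-20:213,86 -19:211,76 -18:209,70 -17:207,66 -16:204,64 -15:196,62 -14:178,55 -13:152,43 -12:124,29 -11:102,18 -10:90,12 -9:86,10 -8:87,10 -7:87,10 -6:88,10 -5:91,10 -4:93,9 -3:93,9 -2:91,9 -1:88,10 0:85,10 1:84,11 2:83,11 3:82,10 4:82,10 5:81,9 6:80,10 7:80,10 8:80,10 9:80,10 10:79,9 11:80,11 12:85,15 13:93,23 14:103,32 15:108,37 16:109,39 17:109,39 18:109,39 19:109,39 20:109,39
side view az 106.73009481942381
-20:23,16 -19:24,16 -18:22,16 -17:22,16 -16:29,17 -15:43,18 -14:62,22 -13:86,27 -12:107,32 -11:123,33 -10:130,31 -9:127,27 -8:125,25 -7:127,26 -6:129,28 -5:129,28 -4:129,28 -3:129,28 -2:129,28 -1:128,28 0:128,28 1:128,28 2:127,27 3:126,27 4:123,26 5:117,25 6:109,23 7:101,21 8:96,19 9:92,16 10:89,9 11:85,3 12:89,7 13:105,30 14:135,70 15:172,119 16:207,168 17:234,208 18:249,233 19:253,242 20:249,237
```

Request:
{"fn": "jog_arm", "kwargs": {"translation": [[-1, -5, 1], [-2, -10, 2], [-3, -15, 3], [-3.8, -20.2, 3.9], [-3.8, -20.2, 3.9]], "angular": [[0, 0.2, -6], [0, 0.2, -12], [0, 0.2, -19.7], [0, 0.2, -19.7], [0, 0.2, -19.7]], "grip": [0, 0, 0, 0, 0]}}

```text
t: 6.3
tcp_pos: [0.542, -0.3363, 0.3268]
tool_rot: [-0.002, -0.079, 0.997, -0.001]
contact_force: [-0.1, 0.6, 0.8]
width: 0.0852
grip_force: 0.0
```

Run:
```python
from fit import *
plan(.5435,-.334,.25,99.5)
```

```text
shift [-0.22  0.21  7.68] turn [-0.05 -0.22 -0.4 ] t 6.3 pos [ 0.542  -0.3363  0.3268] phi 99.1 tilt 0.23 j6 -0.83
```

Request:
{"fn": "jog_arm", "kwargs": {"translation": [[-0.1, 0.1, 3], [-0.1, 0.1, 6], [-0.1, 0.1, 7.7], [-0.1, 0.1, 7.7], [-0.1, 0.1, 7.7]], "angular": [[0, 0, 0], [0, 0, 0], [0, 0, 0], [0, 0, 0], [0, 0, 0]], "grip": [0, 0, 0, 0, 0]}}

```text
t: 6.8
tcp_pos: [0.5435, -0.3302, 0.2512]
tool_rot: [-0.002, -0.082, 0.997, 0.0]
contact_force: [0.1, -0.2, 0.3]
width: 0.0852
grip_force: 0.0
```

Run:
```python
from fit import *
plan(.5435,-.334,.25,99.5)
```

```text
shift [ 0.07 -0.38  0.12] turn [ 0.05 -0.19 -0.07] t 6.8 pos [ 0.5435 -0.3302  0.2512] phi 99.43 tilt 0.2 j6 -0.83
```

Request:
{"fn": "jog_arm", "kwargs": {"translation": [[0, -0.2, 0.1], [0, -0.2, 0.1], [0, -0.2, 0.1], [0, -0.2, 0.1], [0, -0.2, 0.1]], "angular": [[0, 0, 0], [0, 0, 0], [0, 0, 0], [0, 0, 0], [0, 0, 0]], "grip": [0.2, 0.4, 0.5, 0.6, 0.7], "force": 40}}

```text
t: 7.3
tcp_pos: [0.5436, -0.3329, 0.2501]
tool_rot: [-0.001, -0.082, 0.997, -0.0]
contact_force: [-0.7, -0.7, 2.0]
width: 0.0259
grip_force: 30.8
```

Request:
{"fn": "jog_arm", "kwargs": {"translation": [[0, 0, 0], [0, 0, 0], [0, 0, 0], [0, 0, 0], [0, 0, 0]], "angular": [[0, 0, 0], [0, 0, 0], [0, 0, 0], [0, 0, 0], [0, 0, 0]], "grip": [0.8, 0.9, 0.9, 0.9, 0.9], "force": 90}}

```text
t: 7.8
tcp_pos: [0.5436, -0.3329, 0.2503]
tool_rot: [-0.001, -0.082, 0.997, -0.0]
contact_force: [-0.3, 0.8, 6.0]
width: 0.0254
grip_force: 87.9
```

Run:
```python
from fit import *
plan(.5435,-.334,.32,99.5);print(manip.observe())
```

```text
shift [ 0.05 -0.11 -6.97] turn [-0.   -0.16 -0.11] t 7.8 pos [ 0.5436 -0.3329  0.2503] phi 99.39 tilt 0.16 j6 -0.83
{'t': 7.8, 'joints': array([-0.66476672,  0.61619825, -0.14400934,  0.81243204, -0.00210025,
       -0.82868257]), 'joint_velocities': array([-0.00196493,  0.00089014,  0.00173941, -0.00017806, -0.00108581,
        0.0004505 ]), 'joint_efforts': array([-3.11047956e-02, -5.25865924e+01,  2.21273804e+01, -5.08340187e-01,
       -4.12264344e-03, -1.27823587e-03]), 'tcp_pos': array([ 0.54360218, -0.3328947 ,  0.25028928]), 'tool_rot': array([-1.38970017e-03, -8.18670871e-02,  9.96642277e-01, -1.44681729e-04]), 'contact_force': array([-0.29109391,  0.77031711,  5.98514789]), 'wrist_torque': array([0.20608638, 0.25308407, 0.03926272]), 'grip_force': 87.93394133448601, 'width': 0.02537732625105359}
```

Request:
{"fn": "jog_arm", "kwargs": {"translation": [[0, 0, -4], [0, 0, -8], [0, 0, -12], [0, 0, -16], [0, 0, -16]], "angular": [[0, 0, 0], [0, 0, 0], [0, 0, 0], [0, 0, 0], [0, 0, 0]], "grip": [0.9, 0.9, 0.9, 0.9, 0.9]}}

```text
t: 8.3
tcp_pos: [0.5452, -0.3336, 0.4158]
tool_rot: [0.002, -0.082, 0.997, -0.003]
contact_force: [0.6, -0.4, -0.8]
width: 0.0249
grip_force: 90.1
```

Run:
```python
from fit import *
st=np.array([.5727,.0151,-.185]);print(T(st,[[-.076,.036,0],[-.076,-.036,0]]))
plan(*T(st,[[-.076,.036,0]])[0,:2],.37,99.4)
```

```text
[[ 0.50461892  0.06446564  0.        ]
 [ 0.49137477 -0.00630577  0.        ]]
shift [-2.48 39.97  4.32] turn [-0.4   0.2  -0.01] t 8.3 pos [ 0.5452 -0.3336  0.4158] phi 99.39 tilt 0.44 j6 -0.83
```

Request:
{"fn": "jog_arm", "kwargs": {"translation": [[-0.3, 5, 0], [-0.6, 10, 0], [-0.9, 15, 0], [-1.2, 20, 0], [-1.5, 25, 0]], "angular": [[0, 0, 0], [0, 0, 0], [0, 0, 0], [0, 0, 0], [0, 0, 0]], "grip": [0.9, 0.9, 0.9, 0.9, 0.9]}}

```text
t: 8.8
tcp_pos: [0.5172, -0.0823, 0.4085]
tool_rot: [-0.002, -0.082, 0.997, 0.001]
contact_force: [1.6, 0.1, -0.9]
width: 0.0246
grip_force: 90.1
```

Request:
{"fn": "jog_arm", "kwargs": {"translation": [[-0.3, 5, 1], [-0.6, 10, 3], [-1, 15, 6], [-1, 15, 8.5], [-1, 15, 8.5]], "angular": [[0, 0, 0], [0, 0, 0], [0, 0, 0], [0, 0, 0], [0, 0, 0]], "grip": [0.9, 0.9, 0.9, 0.9, 0.9]}}

```text
t: 9.3
tcp_pos: [0.5003, 0.0674, 0.3203]
tool_rot: [-0.006, -0.084, 0.996, 0.001]
contact_force: [-0.4, -0.4, 0.1]
width: 0.025
grip_force: 90.1
```

Run:
```python
from fit import *
plan(.5046,.0645,.31,99.4)
p,r,s=tcp();tip=p+r.as_matrix()[:,2]*.2403
for n in("side","top"):
    im=viewer.read_camera(n);cv2.imwrite(f"pics/{n}4.png",im);print(n,px(n,np.array([tip,tip+[0,0,.03]])))
```

```text
shift [-0.39 -0.36  1.02] turn [ 0.13 -0.7   0.21] t 9.3 pos [0.5003 0.0674 0.3203] phi 99.61 tilt 0.71 j6 -0.18
side [[322.91997639 281.30331448]
 [323.09124714 271.50653635]]
top [[243.95956488 265.57824184]
 [241.61905977 263.14487756]]
```

Request:
{"fn": "jog_arm", "kwargs": {"translation": [[0, 0, 0], [0, 0, 0], [0, 0, 0], [0, 0, 0], [0, 0, 0]], "angular": [[0, 0, 8], [0, 0, 16], [0, 0, 24], [0, 0, 30], [0, 0, 30]], "grip": [0.9, 0.9, 0.9, 0.9, 0.9]}}

```text
t: 9.9
tcp_pos: [0.5041, 0.0641, 0.3263]
tool_rot: [-0.0, 0.18, 0.984, -0.0]
contact_force: [-0.7, -0.1, -1.3]
width: 0.0248
grip_force: 90.2
```

Run:
```python
from fit import *
plan(.5046,.0645,.31,99.4)
p,r,s=tcp();tip=p+r.as_matrix()[:,2]*.2403
for n in("side","top"):
    im=viewer.read_camera(n);cv2.imwrite(f"pics/{n}5.png",im);print(n,px(n,np.array([tip,tip+[0,0,.03]])))
```

```text
shift [-0.03  0.06  1.63] turn [-2.000e-02 -4.000e-02 -3.013e+01] t 9.9 pos [0.5041 0.0641 0.3263] phi 69.27 tilt 0.05 j6 0.34
side [[320.85178156 277.57028297]
 [320.98349117 267.7092211 ]]
top [[245.014238   262.00390205]
 [242.69522933 259.45238735]]
```

Run:
```python
from fit import *
M=np.zeros((580,776,3),np.uint8)
for k,(n,x,y) in enumerate([("side4",299,252),("side5",297,248),("top4",220,240),("top5",221,237)]):
    im=cv2.imread(f"pics/{n}.png")[y:y+36,x:x+48]
    M[(k//2)*290:(k//2)*290+288,(k%2)*388:(k%2)*388+384]=cv2.resize(im,(384,288),interpolation=cv2.INTER_CUBIC)
cv2.imwrite("pics/m5.png",M)
```

```text
(no output)
```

View pics/m5.png

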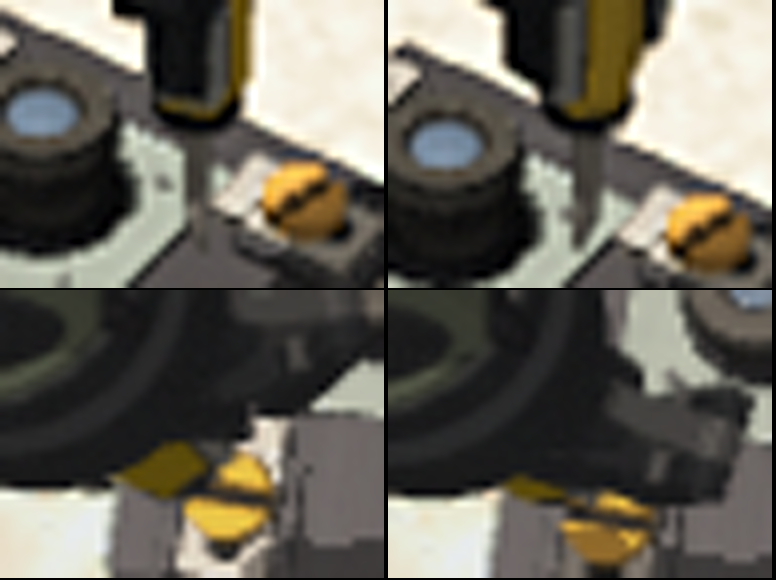

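Side crops: the blade is nearly edge-on in both orientations (tip at about (202,248) and (580,248), roughly 5 mm wide). That leaves only the blade at tool-y +30°. The tip's side-camera offset matches the screws' offset, so I can correct for it.

Run:
```python
from fit import *
b=np.array([.2,1.05])
print("side corr",pt("side",np.array([[319.85,294.4],[336.5,276.3]])-b,.036))
print("top",pt("top",np.r_[c1([[441,413],[599,432]]),np.array([[141,429],[299,446]])/5+[220,180]-.4],.036))
plan(.5050,.0647,.2853,46.1)
```

```text
side corr [[ 0.50583931  0.06536927  0.036     ]
 [ 0.49303079 -0.0063838   0.036     ]]
top [[ 0.50574879  0.06574818  0.036     ]
 [ 0.49232668 -0.00562054  0.036     ]
 [ 0.50528825  0.06576305  0.036     ]
 [ 0.49278443 -0.00564215  0.036     ]]
shift [-0.11  0.07  4.05] turn [-0.06 -0.07 23.32] t 10.0 pos [0.5038 0.0644 0.3258] phi 69.42 tilt 0.09 j6 0.34
```

Request:
{"fn": "jog_arm", "kwargs": {"translation": [[-0.2, 0.1, 0.5], [-0.2, 0.1, 1], [-0.2, 0.1, 2], [-0.2, 0.1, 3.4], [-0.2, 0.1, 3.4]], "angular": [[0, 0, 8], [0, 0, 16], [0, 0, 23.3], [0, 0, 23.3], [0, 0, 23.3]], "grip": [0.9, 0.9, 0.9, 0.9, 0.9]}}

```text
t: 10.5
tcp_pos: [0.5048, 0.0653, 0.2897]
tool_rot: [-0.003, 0.373, 0.928, -0.001]
contact_force: [-0.8, 0.4, -1.0]
width: 0.0251
grip_force: 90.2
```

Run:
```python
from fit import *
plan(.5056,.0655,.2853,46.1)
```

```text
shift [-0.05  0.08  0.44] turn [-0.23 -0.24  0.04] t 10.5 pos [0.5048 0.0653 0.2897] phi 46.14 tilt 0.33 j6 0.75
```

Request:
{"fn": "jog_arm", "kwargs": {"translation": [[0, 0.05, 0.4], [0, 0.05, 0.4], [0, 0.05, 0.4], [0, 0.05, 0.4], [0, 0.05, 0.4]], "angular": [[0, 0, 0], [0, 0, 0], [0, 0, 0], [0, 0, 0], [0, 0, 0]], "grip": [0.9, 0.9, 0.9, 0.9, 0.9]}}

```text
t: 11.0
tcp_pos: [0.5057, 0.0661, 0.2871]
tool_rot: [-0.001, 0.374, 0.928, -0.001]
contact_force: [-1.1, 0.5, -0.9]
width: 0.0258
grip_force: 90.2
```

Run:
```python
from fit import *
plan(.5056,.0655,.2703,46.1)
im=viewer.read_camera("side");viewer;cv2.imwrite("pics/side6.png",im)
p,r,s=tcp();tip=p+r.as_matrix()[:,2]*.2403;print("tip",tip,px("side",tip)+[.2,1.05],s["contact_force"])
```

```text
shift [-0.03 -0.05  1.68] turn [-0.11 -0.12  0.  ] t 11.0 pos [0.5057 0.0661 0.2871] phi 46.1 tilt 0.16 j6 0.75
tip [0.50497056 0.06609646 0.04667178] [[320.10887806 291.45884939]] [-0.49443552 -0.22884701 -0.17552376]
```

Request:
{"fn": "jog_arm", "kwargs": {"translation": [[0, -0.05, 0.3], [0, -0.05, 0.6], [0, -0.05, 0.9], [0, -0.05, 1.2], [0, -0.05, 1.4]], "angular": [[0, 0, 0], [0, 0, 0], [0, 0, 0], [0, 0, 0], [0, 0, 0]], "grip": [0.9, 0.9, 0.9, 0.9, 0.9]}}

```text
t: 11.55
tcp_pos: [0.5056, 0.0656, 0.2726]
tool_rot: [-0.001, 0.374, 0.927, -0.001]
contact_force: [0.4, -0.0, 0.4]
width: 0.025
grip_force: 90.4
```

Run:
```python
from fit import *
plan(.5056,.0655,.2703,46.1)
s=manip.observe();print(s["contact_force"],s["wrist_torque"])
```

```text
shift [-0.01 -0.01  0.23] turn [-0.11 -0.1  -0.01] t 11.55 pos [0.5056 0.0656 0.2726] phi 46.09 tilt 0.14 j6 0.75
[ 0.36283512 -0.02111508  0.38420731] [-0.13088235 -0.30017452  0.03074869]
```

Request:
{"fn": "jog_arm", "kwargs": {"translation": [[0, 0, 0.15], [0, 0, 0.15], [0, 0, 0.15], [0, 0, 0.15], [0, 0, 0.15]], "angular": [[0, 0, 0], [0, 0, 8], [0, 0, 16], [0, 0, 24], [0, 0, 32]], "grip": [0.9, 0.9, 0.9, 0.9, 0.9], "force": 110}}

```text
t: 12.05
tcp_pos: [0.5058, 0.0656, 0.2712]
tool_rot: [-0.001, 0.617, 0.787, -0.001]
contact_force: [1.9, -0.7, -3.7]
width: 0.0244
grip_force: 107.9
```

Run:
```python
from fit import *
plan(.5056,.0655,.2703,46.1)
s=manip.observe();print(s["contact_force"],s["wrist_torque"],s["width"])
```

```text
shift [-0.01 -0.02  0.09] turn [ -0.1   -0.05 -32.32] t 12.05 pos [0.5058 0.0656 0.2712] phi 13.78 tilt 0.11 j6 1.31
[ 1.86720386 -0.69478424 -3.67420645] [-0.0048871  -0.70360062  0.13168129] 0.024379485443267932
```

Request:
{"fn": "jog_arm", "kwargs": {"translation": [[0, 0, 0], [0, 0, 0], [0, 0, 0], [0, 0, 0], [0, 0, 0]], "angular": [[0, 0, 8], [0, 0, 16], [0, 0, 24], [0, 0, 32], [0, 0, 40]], "grip": [0.9, 0.9, 0.9, 0.9, 0.9]}}

```text
t: 12.55
tcp_pos: [0.5058, 0.0658, 0.2712]
tool_rot: [-0.001, 0.849, 0.528, -0.001]
contact_force: [3.0, 0.1, -3.1]
width: 0.0248
grip_force: 107.9
```

Request:
{"fn": "jog_arm", "kwargs": {"translation": [[0, 0, 0], [0, 0, 0], [0, 0, 0], [0, 0, 0], [0, 0, 0]], "angular": [[0, 0, 5], [0, 0, 10], [0, 0, 15], [0, 0, 15], [0, 0, 15]], "grip": [0.9, 0.9, 0.9, 0.9, 0.9]}}

```text
t: 13.05
tcp_pos: [0.5057, 0.0659, 0.2712]
tool_rot: [-0.001, 0.909, 0.416, -0.001]
contact_force: [3.0, 0.1, -2.9]
width: 0.0249
grip_force: 108.1
```

Run:
```python
from fit import *
plan(.5056,.0655,.2703,46.1)
s=manip.observe();print(s["contact_force"],s["wrist_torque"],s["width"])
```

```text
shift [-0.03  0.02  0.09] turn [-1.400e-01 -5.000e-02 -8.689e+01] t 13.05 pos [0.5057 0.0659 0.2712] phi -40.79 tilt 0.13 j6 2.27
[ 2.97013587  0.09141326 -2.87095765] [ 0.28780672 -0.89168365  0.04931019] 0.024855000287128382
```

Request:
{"fn": "jog_arm", "kwargs": {"translation": [[0, 0, 0], [0, 0, 0], [0, 0, 0], [0, 0, 0], [0, 0, 0]], "angular": [[0, 0, 2], [0, 0, 4], [0, 0, 6], [0, 0, 6], [0, 0, 6]], "grip": [0.9, 0.9, 0.9, 0.9, 0.9]}}

```text
t: 13.55
tcp_pos: [0.5056, 0.0658, 0.2713]
tool_rot: [-0.001, 0.93, 0.368, -0.001]
contact_force: [4.4, 0.7, -4.1]
width: 0.0245
grip_force: 108.0
```

Run:
```python
from fit import *
plan(.5056,.0655,.2703,46.1)
s=manip.observe();print(s["contact_force"],s["wrist_torque"],s["width"])
```

```text
shift [-0.02  0.02  0.1 ] turn [-1.500e-01 -3.000e-02 -9.292e+01] t 13.55 pos [0.5056 0.0658 0.2713] phi -46.82 tilt 0.14 j6 2.37
[ 4.36305165  0.69179469 -4.13037269] [ 0.41659898 -1.18720243  0.17423852] 0.02452093254474874
```

Request:
{"fn": "jog_arm", "kwargs": {"translation": [[0, 0, 0], [0, 0, 0], [0, 0, 0], [0, 0, 0], [0, 0, 0]], "angular": [[0, 0, 1], [0, 0, 2], [0, 0, 3], [0, 0, 4], [0, 0, 4]], "grip": [0.9, 0.9, 0.9, 0.9, 0.9]}}

```text
t: 14.05
tcp_pos: [0.5055, 0.0658, 0.2713]
tool_rot: [-0.001, 0.942, 0.334, -0.001]
contact_force: [4.7, 1.8, -5.7]
width: 0.0249
grip_force: 108.1
```

Run:
```python
from fit import *
plan(.5056,.0655,.2703,46.1)
s=manip.observe();print(s["contact_force"],s["wrist_torque"],s["width"],s["joint_efforts"][5])
```

```text
shift [-0.01  0.03  0.1 ] turn [-1.700e-01 -2.000e-02 -9.703e+01] t 14.05 pos [0.5055 0.0658 0.2713] phi -50.93 tilt 0.15 j6 2.44
[ 4.71188117  1.82372177 -5.74734439] [ 0.4924031  -1.38537468  0.20185554] 0.02488555121215803 0.25051829405128956
```

Request:
{"fn": "jog_arm", "kwargs": {"translation": [[0, 0, 0], [0, 0, 0], [0, 0, 0], [0, 0, 0], [0, 0, 0]], "angular": [[0, 0, 1], [0, 0, 2], [0, 0, 3], [0, 0, 4], [0, 0, 4]], "grip": [0.9, 0.9, 0.9, 0.9, 0.9]}}

```text
t: 14.55
tcp_pos: [0.5055, 0.0658, 0.2713]
tool_rot: [-0.001, 0.954, 0.301, -0.001]
contact_force: [4.9, 2.3, -5.7]
width: 0.0249
grip_force: 108.1
```

Run:
```python
from fit import *
plan(.5056,.0655,.2703,46.1)
s=manip.observe();print(s["contact_force"],s["wrist_torque"],s["width"],s["joint_efforts"][5])
```

```text
shift [-0.01  0.03  0.1 ] turn [-1.6000e-01 -1.0000e-02 -1.0102e+02] t 14.55 pos [0.5055 0.0658 0.2713] phi -54.92 tilt 0.14 j6 2.51
[ 4.85542171  2.30557303 -5.74706116] [ 0.45036824 -1.40779756  0.21244963] 0.02494691011102863 0.3005047235637903
```

Request:
{"fn": "jog_arm", "kwargs": {"translation": [[0, 0, 0], [0, 0, 0], [0, 0, -2], [0, 0, -4], [0, 0, -4]], "angular": [[0, 0, -6], [0, 0, -12], [0, 0, -12], [0, 0, -20], [0, 0, -28]], "grip": [0.9, 0.9, 0.9, 0.9, 0.9]}}

```text
t: 15.05
tcp_pos: [0.5051, 0.0655, 0.3133]
tool_rot: [-0.0, 0.851, 0.525, -0.002]
contact_force: [0.3, 0.0, -0.7]
width: 0.025
grip_force: 109.9
```

Request:
{"fn": "jog_arm", "kwargs": {"translation": [[0, 0, 0], [0, 0, 0], [0, 0, 0], [0, 0, 0], [0, 0, 0]], "angular": [[0, 0, -8], [0, 0, -16], [0, 0, -24], [0, 0, -32], [0, 0, -40]], "grip": [0.9, 0.9, 0.9, 0.9, 0.9]}}

```text
t: 15.55
tcp_pos: [0.504, 0.0654, 0.3109]
tool_rot: [-0.002, 0.62, 0.785, -0.003]
contact_force: [-0.2, -0.0, -0.6]
width: 0.0246
grip_force: 109.9
```

Run:
```python
from fit import *
plan(.4926,-.0058,.29,37.9)
sd=viewer.read_camera("side");tp=viewer.read_camera("top");cv2.imwrite("pics/side7.png",sd);cv2.imwrite("pics/top7.png",tp)
print(manip.observe()["contact_force"])
```

```text
shift [-6.67 -2.74  2.1 ] turn [ -0.41  -0.12 -24.53] t 15.55 pos [0.504  0.0654 0.3109] phi 13.37 tilt 0.42 j6 1.32
[0.38257871 0.15353132 0.14076842]
```

Request:
{"fn": "jog_arm", "kwargs": {"translation": [[-2.2, -0.9, 0], [-4.4, -1.8, 0], [-6.6, -2.7, 0], [-6.6, -2.7, 1], [-6.6, -2.7, 1.8]], "angular": [[0, 0, -8], [0, 0, -16], [0, 0, -24.5], [0, 0, -24.5], [0, 0, -24.5]], "grip": [0.9, 0.9, 0.9, 0.9, 0.9]}}

```text
t: 16.15
tcp_pos: [0.4933, -0.005, 0.2926]
tool_rot: [-0.002, 0.444, 0.896, -0.001]
contact_force: [-0.1, 0.3, -0.6]
width: 0.0247
grip_force: 109.9
```

Request:
{"fn": "jog_arm", "kwargs": {"translation": [[0, 0, 0], [0, 0, 0], [0, 0, 0], [0, 0, 0], [0, 0, 0]], "angular": [[0, 0, 0], [0, 0, 0], [0, 0, 0], [0, 0, 0], [0, 0, 0]], "grip": [0.9, 0.9, 0.9, 0.9, 0.9]}}

```text
t: 16.65
tcp_pos: [0.4941, -0.0044, 0.2935]
tool_rot: [-0.001, 0.441, 0.897, -0.001]
contact_force: [-0.1, -0.3, -1.7]
width: 0.0246
grip_force: 109.9
```

Run:
```python
from fit import *
plan(.4926,-.0057,.2703,37.9)
```

```text
shift [-0.02 -0.19  2.32] turn [-0.14 -0.11 -0.29] t 16.65 pos [ 0.4941 -0.0044  0.2935] phi 37.61 tilt 0.18 j6 0.76
```

Request:
{"fn": "jog_arm", "kwargs": {"translation": [[0, -0.19, 0.3], [0, -0.19, 0.6], [0, -0.19, 0.9], [0, -0.19, 1.1], [0, -0.19, 1.1]], "angular": [[0, 0, -0.3], [0, 0, -0.3], [0, 0, -0.3], [0, 0, -0.3], [0, 0, -0.3]], "grip": [0.9, 0.9, 0.9, 0.9, 0.9]}}

```text
t: 17.15
tcp_pos: [0.4922, -0.0059, 0.2818]
tool_rot: [-0.002, 0.439, 0.898, -0.001]
contact_force: [-0.8, 0.1, -0.9]
width: 0.0252
grip_force: 109.9
```

Request:
{"fn": "jog_arm", "kwargs": {"translation": [[0, 0, 0.2], [0, 0, 0.4], [0, 0, 0.6], [0, 0, 0.8], [0, 0, 0.9]], "angular": [[0, 0, 0], [0, 0, 0], [0, 0, 0], [0, 0, 0], [0, 0, 0]], "grip": [0.9, 0.9, 0.9, 0.9, 0.9]}}

```text
t: 17.65
tcp_pos: [0.4923, -0.0058, 0.273]
tool_rot: [-0.002, 0.439, 0.898, -0.001]
contact_force: [0.8, -0.7, -0.9]
width: 0.0247
grip_force: 109.9
```

Run:
```python
from fit import *
plan(.4926,-.0057,.2703,37.9);s=manip.observe();print(s["contact_force"],s["wrist_torque"])
```

```text
shift [-0.01  0.03  0.27] turn [-0.16 -0.13 -0.01] t 17.65 pos [ 0.4923 -0.0058  0.273 ] phi 37.89 tilt 0.21 j6 0.75
[ 0.80950676 -0.7314076  -0.93201316] [-0.02681757 -0.06130463  0.00828054]
```

Request:
{"fn": "jog_arm", "kwargs": {"translation": [[0, 0, 0.17], [0, 0, 0.17], [0, 0, 0.17], [0, 0, 0.17], [0, 0, 0.17]], "angular": [[0, 0, 0], [0, 0, 8], [0, 0, 16], [0, 0, 24], [0, 0, 32]], "grip": [0.9, 0.9, 0.9, 0.9, 0.9]}}

```text
t: 18.15
tcp_pos: [0.4925, -0.0059, 0.2714]
tool_rot: [-0.001, 0.672, 0.741, -0.001]
contact_force: [1.0, -0.4, -1.6]
width: 0.0251
grip_force: 109.0
```

Request:
{"fn": "jog_arm", "kwargs": {"translation": [[0, 0, 0], [0, 0, 0], [0, 0, 0], [0, 0, 0], [0, 0, 0]], "angular": [[0, 0, 8], [0, 0, 16], [0, 0, 24], [0, 0, 32], [0, 0, 40]], "grip": [0.9, 0.9, 0.9, 0.9, 0.9]}}

```text
t: 18.65
tcp_pos: [0.4923, -0.0055, 0.2714]
tool_rot: [-0.002, 0.885, 0.466, -0.001]
contact_force: [0.4, 1.6, -1.5]
width: 0.025
grip_force: 109.0
```

Run:
```python
from fit import *
plan(.4926,-.0057,.2703,37.9);s=manip.observe();print(s["contact_force"],s["wrist_torque"],s["joint_efforts"][5])
```

```text
shift [-0.    0.04  0.11] turn [ -0.21  -0.11 -72.3 ] t 18.65 pos [ 0.4923 -0.0055  0.2714] phi -34.4 tilt 0.22 j6 2.01
[ 0.40109816  1.61987786 -1.45638528] [ 0.51971886 -0.01686878  0.13590479] -1.0024182870984077
```

Request:
{"fn": "jog_arm", "kwargs": {"translation": [[0, 0, 0], [0, 0, 0], [0, 0, 0], [0, 0, 0], [0, 0, 0]], "angular": [[0, 0, 4], [0, 0, 8], [0, 0, 12], [0, 0, 14], [0, 0, 14]], "grip": [0.9, 0.9, 0.9, 0.9, 0.9]}}

```text
t: 19.15
tcp_pos: [0.4923, -0.0053, 0.2714]
tool_rot: [-0.002, 0.934, 0.358, -0.001]
contact_force: [0.2, 2.8, -1.7]
width: 0.0247
grip_force: 109.2
```

Run:
```python
from fit import *
plan(.4926,-.0057,.2703,37.9);s=manip.observe();print(s["contact_force"],s["wrist_torque"],s["joint_efforts"][5])
```

```text
shift [-0.    0.05  0.11] turn [ -0.23  -0.12 -85.96] t 19.15 pos [ 0.4923 -0.0053  0.2714] phi -48.06 tilt 0.23 j6 2.25
[ 0.16249728  2.812565   -1.67297143] [ 0.82498434 -0.09951946  0.1511179 ] 0.29001060873270035
```

Request:
{"fn": "jog_arm", "kwargs": {"translation": [[0, 0, 0], [0, 0, 0], [0, 0, 0], [0, 0, 0], [0, 0, 0]], "angular": [[0, 0, 2], [0, 0, 4], [0, 0, 5], [0, 0, 6.5], [0, 0, 6.5]], "grip": [0.9, 0.9, 0.9, 0.9, 0.9]}}

```text
t: 19.65
tcp_pos: [0.4923, -0.0054, 0.2715]
tool_rot: [-0.001, 0.953, 0.304, -0.001]
contact_force: [1.6, 4.6, -2.3]
width: 0.0253
grip_force: 108.6
```

Run:
```python
from fit import *
plan(.4926,-.0057,.2703,37.9);s=manip.observe();print(s["contact_force"],s["wrist_torque"],s["joint_efforts"][5])
```

```text
shift [0.01 0.04 0.11] turn [-2.300e-01 -7.000e-02 -9.248e+01] t 19.65 pos [ 0.4923 -0.0054  0.2715] phi -54.58 tilt 0.22 j6 2.36
[ 1.57053981  4.5548301  -2.32936286] [ 1.31902148 -0.21657293  0.21360748] 0.3182170819491148
```

Request:
{"fn": "jog_arm", "kwargs": {"translation": [[0, 0, 0], [0, 0, 0], [0, 0, 0], [0, 0, 0], [0, 0, 0]], "angular": [[0, 0, 2], [0, 0, 4], [0, 0, 5], [0, 0, 5], [0, 0, 5]], "grip": [0.9, 0.9, 0.9, 0.9, 0.9]}}

```text
t: 20.15
tcp_pos: [0.4923, -0.0055, 0.2714]
tool_rot: [-0.001, 0.965, 0.263, -0.001]
contact_force: [1.4, 5.9, -3.0]
width: 0.0247
grip_force: 108.3
```

Run:
```python
from fit import *
plan(.4926,-.0057,.2703,37.9);s=manip.observe();print(s["contact_force"],s["wrist_torque"],s["joint_efforts"][5])
```

```text
shift [0.01 0.03 0.11] turn [-2.400e-01 -6.000e-02 -9.744e+01] t 20.15 pos [ 0.4923 -0.0055  0.2714] phi -59.54 tilt 0.22 j6 2.45
[ 1.36608247  5.88783014 -2.96326267] [ 1.4418364  -0.22975623  0.31593598] 0.30356802977621555
```

Request:
{"fn": "jog_arm", "kwargs": {"translation": [[0, 0, 0], [0, 0, 0], [0, 0, 0], [0, 0, -2], [0, 0, -2]], "angular": [[0, 0, -6], [0, 0, -12], [0, 0, -16], [0, 0, -18], [0, 0, -18]], "grip": [0.9, 0.9, 0.9, 0.9, 0.9]}}

```text
t: 20.65
tcp_pos: [0.4934, -0.0066, 0.2933]
tool_rot: [0.001, 0.912, 0.41, -0.001]
contact_force: [0.9, 0.0, -0.8]
width: 0.0247
grip_force: 109.9
```

Run:
```python
from fit import *
plan(.5055,.0657,.2853,-41.5);s=manip.observe();print(s["contact_force"])
```

```text
shift [ 6.21 -3.91  0.78] turn [ 0.12  0.15 -0.15] t 20.65 pos [ 0.4934 -0.0066  0.2933] phi -41.65 tilt 0.19 j6 2.14
[ 0.86800145  0.01645623 -0.83043353]
```

Request:
{"fn": "jog_arm", "kwargs": {"translation": [[2, -1.3, 0], [4.1, -2.6, 0], [6.2, -3.9, 0], [6.2, -3.9, 0.7], [6.2, -3.9, 0.7]], "angular": [[0, 0, 0], [0, 0, 0], [0, 0, 0], [0, 0, 0], [0, 0, 0]], "grip": [0.9, 0.9, 0.9, 0.9, 0.9]}}

```text
t: 21.15
tcp_pos: [0.504, 0.0663, 0.2833]
tool_rot: [-0.0, 0.912, 0.41, -0.003]
contact_force: [-0.1, -0.1, -0.7]
width: 0.0244
grip_force: 110.0
```

Request:
{"fn": "jog_arm", "kwargs": {"translation": [[0, 0, 0], [0, 0, 0], [0, 0, 0], [0, 0, 0], [0, 0, 0]], "angular": [[0, 0, 0], [0, 0, 0], [0, 0, 0], [0, 0, 0], [0, 0, 0]], "grip": [0.9, 0.9, 0.9, 0.9, 0.9]}}

```text
t: 21.65
tcp_pos: [0.5044, 0.0661, 0.2847]
tool_rot: [-0.001, 0.912, 0.41, -0.001]
contact_force: [0.2, -0.3, -0.9]
width: 0.0248
grip_force: 110.0
```

Run:
```python
from fit import *
plan(.5055,.0657,.2715,-41.5);s=manip.observe();print(s["contact_force"])
```

```text
shift [0.04 0.11 1.32] turn [-0.13  0.12 -0.14] t 21.65 pos [0.5044 0.0661 0.2847] phi -41.64 tilt 0.18 j6 2.28
[ 0.24609214 -0.34986812 -0.8569261 ]
```

Request:
{"fn": "jog_arm", "kwargs": {"translation": [[0.04, 0.11, 0.1], [0.04, 0.11, 0.4], [0.04, 0.11, 0.7], [0.04, 0.11, 1], [0.04, 0.11, 1.2]], "angular": [[0, 0, 0], [0, 0, 0], [0, 0, 0], [0, 0, 0], [0, 0, 0]], "grip": [0.9, 0.9, 0.9, 0.9, 0.9]}}

```text
t: 22.15
tcp_pos: [0.5054, 0.0661, 0.2721]
tool_rot: [-0.001, 0.912, 0.41, -0.002]
contact_force: [1.0, 0.9, -0.1]
width: 0.0248
grip_force: 110.0
```

Run:
```python
from fit import *
plan(.5055,.0657,.2715,-41.5);s=manip.observe();print(s["contact_force"],s["wrist_torque"])
```

```text
shift [-0.02  0.04  0.06] turn [-0.19  0.12 -0.1 ] t 22.15 pos [0.5054 0.0661 0.2721] phi -41.6 tilt 0.22 j6 2.28
[ 0.95839283  0.91144701 -0.07504321] [ 0.2804187  -0.04703296  0.01939587]
```

In the slot. Re-tightening the left screw.

Request:
{"fn": "jog_arm", "kwargs": {"translation": [[0, 0, 0], [0, 0, 0], [0, 0, 0], [0, 0, 0], [0, 0, 0]], "angular": [[0, 0, 4], [0, 0, 8], [0, 0, 12], [0, 0, 14], [0, 0, 14]], "grip": [0.9, 0.9, 0.9, 0.9, 0.9]}}

```text
t: 22.65
tcp_pos: [0.5054, 0.0662, 0.272]
tool_rot: [-0.001, 0.955, 0.296, -0.002]
contact_force: [0.3, 0.8, -4.8]
width: 0.0246
grip_force: 108.6
```

Run:
```python
from fit import *
plan(.5055,.0657,.2715,-41.5);s=manip.observe();print(s["contact_force"],s["wrist_torque"])
```

```text
shift [-0.01  0.05  0.05] turn [ -0.17   0.15 -14.07] t 22.65 pos [0.5054 0.0662 0.272 ] phi -55.57 tilt 0.23 j6 2.53
[ 0.3157663   0.82378423 -4.82699086] [ 0.23141727 -0.232028    0.24898361]
```

Request:
{"fn": "jog_arm", "kwargs": {"translation": [[0, 0, 0], [0, 0, 0], [0, 0, 0], [0, 0, 0], [0, 0, 0]], "angular": [[0, 0, 2], [0, 0, 4], [0, 0, 5], [0, 0, 5], [0, 0, 5]], "grip": [0.9, 0.9, 0.9, 0.9, 0.9]}}

```text
t: 23.15
tcp_pos: [0.5052, 0.0661, 0.2721]
tool_rot: [-0.001, 0.967, 0.254, -0.002]
contact_force: [-0.5, 2.4, -6.8]
width: 0.0249
grip_force: 108.2
```

Run:
```python
from fit import *
plan(.5055,.0657,.2715,-41.5);s=manip.observe();print(s["contact_force"],s["wrist_torque"])
```

```text
shift [0.01 0.05 0.06] turn [ -0.19   0.17 -19.05] t 23.15 pos [0.5052 0.0661 0.2721] phi -60.55 tilt 0.25 j6 2.61
[-0.45409052  2.42373506 -6.84304157] [ 0.48689756 -0.21132869  0.20813112]
```

Request:
{"fn": "jog_arm", "kwargs": {"translation": [[0, 0, 0], [0, 0, 0], [0, 0, 0], [0, 0, 0], [0, 0, 0]], "angular": [[0, 0, 2], [0, 0, 4], [0, 0, 5], [0, 0, 5], [0, 0, 5]], "grip": [0.9, 0.9, 0.9, 0.9, 0.9]}}

```text
t: 23.65
tcp_pos: [0.5052, 0.0661, 0.2721]
tool_rot: [-0.001, 0.977, 0.212, -0.002]
contact_force: [-0.2, 1.8, -9.1]
width: 0.0247
grip_force: 108.3
```

Run:
```python
from fit import *
plan(.5055,.0657,.2715,-41.5);s=manip.observe();print(s["contact_force"],s["wrist_torque"],s["width"])
```

```text
shift [0.02 0.05 0.06] turn [ -0.17   0.19 -24.06] t 23.65 pos [0.5052 0.0661 0.2721] phi -65.56 tilt 0.26 j6 2.7
[-0.21866366  1.76173591 -9.1015692 ] [ 0.51058877 -0.23320023  0.35558948] 0.024676535275198235
```

Request:
{"fn": "jog_arm", "kwargs": {"translation": [[0, 0, 0], [0, 0, 0], [0, 0, 0], [0, 0, -3], [0, 0, -8]], "angular": [[0, 0, -8], [0, 0, -16], [0, 0, -20], [0, 0, -20], [0, 0, -20]], "grip": [0.9, 0.9, 0.9, 0.9, 0.9]}}

```text
t: 24.15
tcp_pos: [0.5046, 0.0656, 0.3514]
tool_rot: [-0.001, 0.926, 0.377, -0.004]
contact_force: [1.0, -1.2, -0.5]
width: 0.0249
grip_force: 111.1
```

Run:
```python
from fit import *
plan(.5436,-.3329,.415,-80.6);s=manip.observe();print(s["contact_force"])
```

```text
shift [-25.1   31.19  -6.33] turn [-0.16  0.51 34.94] t 24.15 pos [0.5046 0.0656 0.3514] phi -45.66 tilt 0.52 j6 2.35
[ 1.00390889 -1.2380331  -0.48076936]
```

Request:
{"fn": "jog_arm", "kwargs": {"translation": [[0, 0, -5], [-3, 3.7, -6.3], [-6, 7.5, -6.3], [-9, 11.2, -6.3], [-12, 15, -6.3]], "angular": [[0, 0, 0], [0, 0, 8], [0, 0, 16], [0, 0, 24], [0, 0, 32]], "grip": [0.9, 0.9, 0.9, 0.9, 0.9]}}

```text
t: 24.65
tcp_pos: [0.525, -0.1272, 0.417]
tool_rot: [0.001, 0.994, 0.105, -0.001]
contact_force: [1.5, 0.2, -0.9]
width: 0.0247
grip_force: 111.1
```

Run:
```python
from fit import *
plan(.5436,-.3329,.415,-80.6)
```

```text
shift [-2.48 20.5   0.25] turn [0.12 0.1  2.65] t 24.65 pos [ 0.525  -0.1272  0.417 ] phi -77.95 tilt 0.15 j6 2.56
```

Request:
{"fn": "jog_arm", "kwargs": {"translation": [[-0.6, 5, 0], [-1.2, 10, 0], [-1.8, 15, 0], [-2.4, 20, 0], [-2.5, 20.4, 0]], "angular": [[0, 0, 2.6], [0, 0, 2.6], [0, 0, 2.6], [0, 0, 2.6], [0, 0, 2.6]], "grip": [0.9, 0.9, 0.9, 0.9, 0.9]}}

```text
t: 25.15
tcp_pos: [0.544, -0.3358, 0.4156]
tool_rot: [0.002, 0.997, 0.082, -0.002]
contact_force: [0.2, 0.4, -0.7]
width: 0.025
grip_force: 111.1
```

Request:
{"fn": "jog_arm", "kwargs": {"translation": [[0, 0, 2], [0, 0, 4], [0, 0, 6], [0, 0, 7], [0, 0, 7]], "angular": [[0, 0, 0], [0, 0, 0], [0, 0, 0], [0, 0, 0], [0, 0, 0]], "grip": [0.9, 0.9, 0.9, 0.9, 0.9]}}

```text
t: 25.65
tcp_pos: [0.5438, -0.3293, 0.3444]
tool_rot: [-0.001, 0.996, 0.085, -0.003]
contact_force: [0.4, -0.2, -1.2]
width: 0.025
grip_force: 111.1
```

Run:
```python
from fit import *
plan(.5436,-.3329,.255,-80.6)
a=viewer.read_camera("top");b=viewer.read_camera("side");cv2.imwrite("pics/top8.png",a);cv2.imwrite("pics/side8.png",b)
M=np.zeros((600,800,3),np.uint8)
M[:475,:400]=cv2.resize(a[195:290,230:310],(400,475),interpolation=cv2.INTER_CUBIC)
M[:375,400:]=cv2.resize(b[245:320,270:350],(400,375),interpolation=cv2.INTER_CUBIC)
cv2.imwrite("pics/m8.png",M)
```

```text
shift [-0.03  0.37  8.94] turn [-0.11  0.31  0.39] t 25.65 pos [ 0.5438 -0.3293  0.3444] phi -80.21 tilt 0.33 j6 2.31
```

View pics/m8.png

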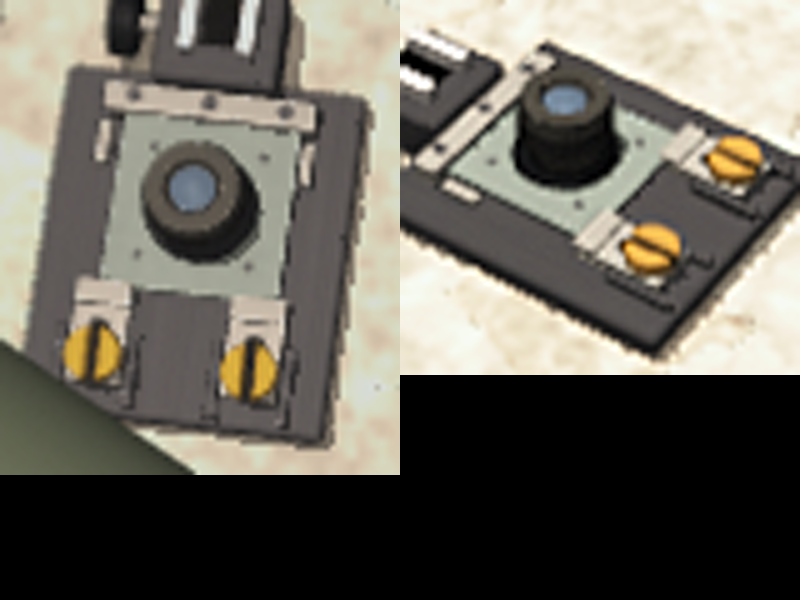

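The top and side mosaic shows the board square under the lip, both claws on its rear edge, and both slots along the stage's x axis (quarter turn done). Now returning the driver.

Request:
{"fn": "jog_arm", "kwargs": {"translation": [[0, 0.2, 0], [0, 0.2, 1], [0, 0.2, 2], [0, 0.2, 2], [0, 0.2, 2]], "angular": [[0, 0, 0], [0, 0, 0], [0, 0, 0], [0, 0, 0], [0, 0, 0]], "grip": [0.9, 0.9, 0.9, 0.9, 0.9]}}

```text
t: 26.25
tcp_pos: [0.5443, -0.3316, 0.3247]
tool_rot: [-0.001, 0.996, 0.085, -0.002]
contact_force: [-0.2, -0.1, -0.6]
width: 0.0248
grip_force: 111.1
```

Run:
```python
from fit import *
plan(.5436,-.3329,.252,-80.6)
```

```text
shift [-0.06  0.13  7.27] turn [-0.09  0.25  0.39] t 26.25 pos [ 0.5443 -0.3316  0.3247] phi -80.21 tilt 0.27 j6 2.31
```

Request:
{"fn": "jog_arm", "kwargs": {"translation": [[-0.05, 0.12, 1], [-0.05, 0.12, 2], [-0.05, 0.12, 3], [-0.05, 0.12, 4], [-0.05, 0.12, 5]], "angular": [[0, 0.2, 0], [0, 0.2, 0], [0, 0.2, 0], [0, 0.2, 0], [0, 0.2, 0]], "grip": [0.9, 0.9, 0.9, 0.9, 0.9]}}

```text
t: 26.75
tcp_pos: [0.5439, -0.3329, 0.2741]
tool_rot: [-0.001, 0.996, 0.085, -0.0]
contact_force: [-0.5, -0.9, -0.0]
width: 0.0244
grip_force: 111.1
```

Request:
{"fn": "jog_arm", "kwargs": {"translation": [[0, 0, 0.7], [0, 0, 1.4], [0, 0, 1.9], [0, 0, 2.1], [0, 0, 2.1]], "angular": [[0, 0, 0], [0, 0, 0], [0, 0, 0], [0, 0, 0], [0, 0, 0]], "grip": [0.9, 0.9, 0.9, 0.9, 0.9]}}

```text
t: 27.25
tcp_pos: [0.544, -0.333, 0.2542]
tool_rot: [-0.0, 0.996, 0.085, -0.0]
contact_force: [0.4, 0.4, 0.0]
width: 0.0245
grip_force: 111.1
```

Run:
```python
from fit import *
plan(.5436,-.3329,.2503,-80.6);print(manip.observe()["contact_force"])
```

```text
shift [-0.04 -0.02  0.39] turn [-0.05  0.01  0.39] t 27.25 pos [ 0.544  -0.333   0.2542] phi -80.21 tilt 0.05 j6 2.31
[0.36993559 0.35403743 0.00202428]
```

Request:
{"fn": "jog_arm", "kwargs": {"translation": [[0, 0, 0.2], [0, 0, 0.35], [0, 0, 0.35], [0, 0, 0.35], [0, 0, 0.35]], "angular": [[0, 0, 0], [0, 0, 0], [0, 0, 0], [0, 0, 0], [0, 0, 0]], "grip": [0.9, 0.9, 0.9, 0.9, 0.9]}}

```text
t: 27.75
tcp_pos: [0.5441, -0.333, 0.251]
tool_rot: [-0.0, 0.996, 0.085, 0.0]
contact_force: [0.2, -0.2, -0.6]
width: 0.025
grip_force: 111.1
```

Request:
{"fn": "jog_arm", "kwargs": {"translation": [[0, 0, 0], [0, 0, 0], [0, 0, 0], [0, 0, 0], [0, 0, 0]], "angular": [[0, 0, 0], [0, 0, 0], [0, 0, 0], [0, 0, 0], [0, 0, 0]], "grip": [0.5, 0.3, 0.1, 0, 0]}}

```text
t: 28.25
tcp_pos: [0.5441, -0.333, 0.2509]
tool_rot: [-0.0, 0.996, 0.085, 0.0]
contact_force: [-0.0, 0.4, 0.5]
width: 0.0853
grip_force: 0.0
```

Request:
{"fn": "jog_arm", "kwargs": {"translation": [[0, 0, -2], [0, 0, -5], [0, 0, -9], [0, 0, -13], [0, 0, -15]], "angular": [[0, 0, 0], [0, 0, 0], [0, 0, 0], [0, 0, 0], [0, 0, 0]], "grip": [0, 0, 0, 0, 0]}}

```text
t: 28.75
tcp_pos: [0.5446, -0.3334, 0.4051]
tool_rot: [0.001, 0.996, 0.085, 0.002]
contact_force: [0.1, -1.0, 0.5]
width: 0.0853
grip_force: 0.0
```

Run:
```python
from fit import *
a=cv2.imread("pics/side0.png").astype(int);b=viewer.read_camera("side").astype(int)
yel=lambda i:np.argwhere((i[...,2]>80)&(i[...,1]>70)&(i[...,0]<45))
for i in(a,b):
    w=i[165:200,345:380];m=yel(w);print(len(m),m.mean(0)+[165,345],m.min(0),m.max(0))
print(np.abs(a-b)[250:320,265:300].mean(),manip.observe()["contact_force"],manip.observe()["t"],manip.observe()["width"])
```

```text
149 [182.26174497 363.17449664] [ 7 10] [30 24]
144 [182.31944444 363.01388889] [ 6 10] [30 24]
10.461496598639457 [ 0.95384693 -0.31046816  2.9545811 ] 28.8 0.08556693599955198
```

The driver is back exactly where it stood, and the arm is clear. Handing in.

```bash
python3 -c "
from plant import manip
print(manip.hand_in())"
```

```text
the job is handed in; nothing more can be done
None
```

The lens board is seated under the lip and gripped by both claws, both screws are tightened to their quarter turn, and the yellow screwdriver is back in its hole; I handed the job in at about 29 s of the 72 s allowed, with no verdict shown.

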